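# Lay the red alignment laser in its V-cradle

## Robot

A 7-joint arm with a two-finger parallel gripper is mounted at the origin on the work surface. World frame = base frame: x ahead of the robot, y to its left, z up, the work surface at z = 0. Lengths are in m, angles in rad, forces in N, time in s.
With the tool pointing down it reaches from about 0.4 to 0.925 m from the base axis. Payload 4.1 kg.
Tool frame: the origin (TCP) lies midway between the tips of the shut fingers; the grasp point (between the pads) lies 19 mm behind it; z points along the fingers, y is the direction in which the jaws open and shut (so a half turn about z gives the same grasp; the last joint's range is limited). The gripper opens to 85 mm and grips with 20 to 120 N. Pads are 22 mm wide; open, the fingers measure 114 mm over their backs; the gripper's body (76 mm by 85 mm) begins 54 mm behind the grasp point. The pads swing forward as they close: fully open they stand 13 mm farther back than shut.
Start: joints at [1.207, 0.398, 0.045, 1.537, -0.019, 1.207, -0.051], TCP at [0.17, -0.627, 0.231] pointing down, gripper open.
Joint ranges: [-2.82, 2.82], [-0.49, 2.23], [-1.37, 1.46], [0, 2.46], [-1.36, 4.5], [0.23, 2], [-2.94, 2.94]. Speed limits (rad/s): [2.57, 2.57, 3.14, 3.14, 3.14, 3.14, 3.14].

## Interface

Orientations are given as a unit quaternion [x, y, z, w].
In Python, from rig import ctrl gives the robot as it stands.
- The arm moves only by the tool arm_command, never from a script. Its argument "increments" is one flat list of numbers, 7 for each row, row after row: the shift along the tool's x, y, z in mm, then the turn, a rotation vector about the tool's x, y, z in degrees, then the closure, from 0 (fully open) to 1 (shut). In form: [dx, dy, dz, rx, ry, rz, gripper, dx, dy, dz, rx, ry, rz, gripper, ...]. A call has 1 to 12 rows; each row is the pose to reach, as a shift and turn from the pose commanded when the call began, along the tool's axes at that moment; what a row does not reach only later rows make up. A row lasts 1/12 s, in which the tool goes at most 41.7 mm and 7.16 degrees, less where a joint would pass 70% of its speed; a pose out of reach is approached as far as the arm can. A call with a gripper value outside its range is refused whole. The fingers move at their own pace and stop on an object; "grip_force" is the grip in N (left out, the last holds). Time passes only in rows, so rows that repeat a pose let the fingers close. It gives the time, the measured TCP pose, the force and the opening at its end, in the units of the state.
- ctrl.sense(): the state, without advancing time (a new reading comes with each control period).
- ctrl.read_camera(name): name is "scene" or "side" or "wrist"; returns a dict with "pixels" (480x640x3 uint8, red, green, blue), "z_map" (480x640 float32, m along the optical axis (not along the pixel's ray), 0 where there is no reading), "intrinsics" (3x3 intrinsics, pixels), "position" and "rotation" of the camera in the world. Camera axes: x right, y down, z forward; pixel columns grow to the right and rows downward; lengths in m; the calibration is good to about 2 mm. A picture is of the moment at which its call begins.
- ctrl.sign_off(): hands the job in, once; it reports no verdict.
The state is a dict: "t": time; "joint_positions": joint angles; "joint_vel": joint speeds; "joint_efforts": joint torques, N m; "tcp_pos": TCP position; "eef_rot": TCP orientation; "contact_force": force on the tool from outside, world axes, zero at the start; "moment": the same for the moment, N m; "grip_width": finger opening in m.
Only numpy, scipy, OpenCV 4.12 (cv2) and the standard library are available. Lean on these libraries where they do the work, as an engineer would, in place of code of your own. Each camera call takes 0.05 s, during which the arm holds its last target.

## Task

Three alignment lasers stand on end in the black rack. Lift out the red one by its upper part, press its hanging lower part against the end edge of the yellow V-groove cradle so that it swings over between your fingers, carry the swing on until the laser lies level along the groove, and only then let go of it, leaving it resting there with the fingers clear. Leave the green and the blue laser standing in the rack.

Things in the scene. Friction and masses are not known exactly. Their poses are not given: they have to be found in the camera images.
- laser_red: The laser to lay down: aluminium tube, diameter 20, length 150 mm, 130 g, with red top cap (22 mm) and red ring round its middle. Origin at its centre, z axis along the tube to the cap. Starts upright, cap up, in one of the rack's holes, its foot 10 mm and its top 160 mm over the table. Pinched at about 25 N some 30 mm under its top, it turns about the pads when its lower part is pushed aside.
- laser_green: A like laser with green cap and ring, same size, origin and axes; stays standing in the rack. The rack is a fixed black block 60 x 180 mm, 50 mm high, with three holes 22.5 mm wide and 40 mm deep in a row, 60 mm apart, one laser in each.
- laser_blue: A like laser with blue cap and ring, same size, origin and axes; stays standing in the rack.
- cradle: Fixed cradle: yellow V-groove, open at both ends, on a black foot (base plate 90 x 70 x 10 mm). Origin on the table under its centre, z up; the groove runs along y, from -35 to +35 mm. Groove bottom 46 mm over the table, flanks at 45 degrees to 66 mm. Its upright flush end faces stop a tube hanging beside them. A laser lying in it has its axis 60 mm over the table. Either end and either way round will do.

How it is judged:
On the way, in this order (a step that is already met when the one before it is completed fails the run):
1. the red laser, still pinched by the fingers and pressed on the cradle, has been swung over to between 30 and 70 degrees from upright (contact force between the fingers and laser_red above 0.5 N and contact force between laser_red and cradle above 0.2 N and angle between laser_red's own z axis and vertical between 0.52 and 1.22 rad), for 0.1 s.
2. still pinched, it lies level (within 10 degrees) along the groove and touches the cradle (contact force between the fingers and laser_red above 0.5 N and contact force between laser_red and cradle above 0.2 N and angle between laser_red's own z axis and vertical between 1.396 and 1.745 rad and angle between the z axis of laser_red and the y axis of cradle, either way round below 0.175 rad and x of laser_red in the frame of cradle between -0.012 and 0.012 m and y of laser_red in the frame of cradle between -0.034 and 0.034 m and z of laser_red in the frame of cradle between 0.05 and 0.072 m), for 0.1 s.
At the end, for the whole second after the job is handed in: Red laser at rest and released in the groove, level and along it within 10 degrees, its centre within 34 mm of the cradle's centre along the groove, 12 mm across, 50 to 72 mm over the table; green and blue upright (11 degrees), within 30 mm of their starts (angle between laser_red's own z axis and vertical between 1.396 and 1.745 rad and angle between the z axis of laser_red and the y axis of cradle, either way round below 0.175 rad and x of laser_red in the frame of cradle between -0.012 and 0.012 m and y of laser_red in the frame of cradle between -0.034 and 0.034 m and z of laser_red in the frame of cradle between 0.05 and 0.072 m and angle between each of laser_green, laser_blue's own z axis and vertical below 0.2 rad and distance of each of laser_green, laser_blue from where it was at the start of the episode below 0.03 m and linear speed of laser_red below 0.02 m/s and contact force between the fingers and laser_red below 0.05 N); the robot touches nothing.
It fails at once if the green or the blue laser is tipped by over 17 degrees or shifted by over 30 mm (angle between any of laser_green, laser_blue's own z axis and vertical above 0.3 rad or distance of any of laser_green, laser_blue from where it was at the start of the episode above 0.03 m).
It also fails if it takes over 48 s, if anything falls off the work surface, if the arm or the gripper's body presses on something with over 40 N, if the wrist force passes 120 N, or if a joint passes its speed limit or range.

## Working session

There is one attempt and no reset: what is moved stays moved. The work goes in short steps, Python scripts to look and compute and a tool call to move; the robot and the scene stay as the last step left them, time stands still between calls to the robot, and variables do not carry over. Pictures are saved under pics/ and viewed, and the job is handed in when it is done.

Besides the shell and the picture viewer there is one more tool, called after "Call:" as a command line: name --argument value ..., lists and objects as JSON in quotes. arm_command: Moves the arm, as the interface text tells. Its arguments: {"type":"object","properties":{"increments":{"type":"array"},"grip_force":{"type":"number"}},"required":["increments"]}

```bash
ls; mkdir -p pics; python3 - <<'E'
from rig import ctrl
import cv2,pickle
s=ctrl.sense()
print({k:s[k] for k in('t','tcp_pos','eef_rot','grip_width','contact_force')})
d={}
for n in("scene","side"):
    c=ctrl.read_camera(n); d[n]=c
    cv2.imwrite(f"pics/{n}0.png",c["pixels"][:,:,::-1]); print(n,c["position"],c["intrinsics"][0])
pickle.dump(d,open("cam0.pkl","wb"))
E
```

```text
pics
{'t': 0.0, 'tcp_pos': array([ 0.16991477, -0.62671541,  0.23022733]), 'eef_rot': array([ 9.91244306e-01,  1.32036643e-01, -2.12078670e-04, -1.00302648e-03]), 'grip_width': 0.08541272608508113, 'contact_force': array([ 0.31847412,  0.11021703, -0.10618898])}
scene [0.84087464 0.39010882 0.70505683] [469.34698805   0.         320.63684022]
side [ 0.44271891 -0.80361804  0.62310555] [612.78819137   0.         323.3541188 ]
```

View pics/scene0.png

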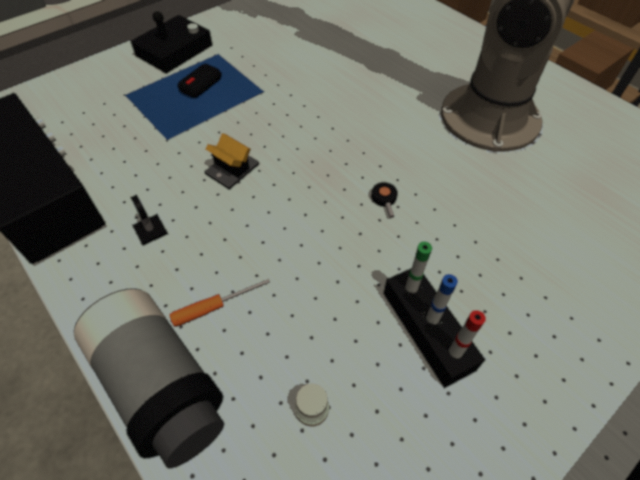

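View pics/side0.png

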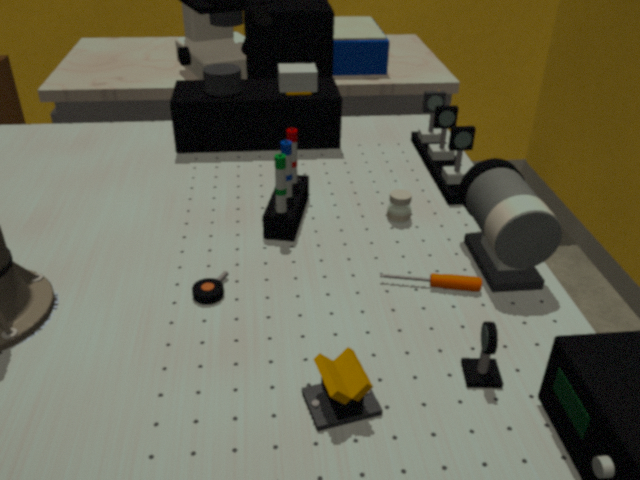

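The scene view shows the red cap at about (476,318), blue (449,282), green (424,248), and the yellow cradle at (233,152). The side view has the red cap at (292,133) and the cradle at (343,375).

```bash
cat > h.py <<'E'
import numpy as np,cv2
def hsv(c): return cv2.cvtColor(c["pixels"],cv2.COLOR_RGB2HSV)
def mask(c,col):
    h=hsv(c);H,S,V=h[...,0].astype(int),h[...,1],h[...,2]
    r={'red':(H<6)|(H>172),'green':(H>50)&(H<85),'blue':(H>100)&(H<125),'yellow':(H>14)&(H<28)}[col]
    return (r&(S>130)&(V>60))
def pts(c,m):
    v,u=np.nonzero(m); z=c["z_map"][v,u]; k=z>0; u,v,z=u[k],v[k],z[k]
    K=c["intrinsics"]; p=np.c_[(u-K[0,2])/K[0,0]*z,(v-K[1,2])/K[1,1]*z,z]
    return p@np.array(c["rotation"]).T+c["position"],u,v
def ray(c,u,v):
    K=c["intrinsics"];d=np.array(c["rotation"])@[(u-K[0,2])/K[0,0],(v-K[1,2])/K[1,1],1.]
    return np.array(c["position"]),d/np.linalg.norm(d)
def onplane(c,u,v,z):
    o,d=ray(c,u,v);return o+d*(z-o[2])/d[2]
E
python3 - <<'E'
import pickle,numpy as np,cv2
from h import *
d=pickle.load(open("cam0.pkl","rb"))
np.set_printoptions(precision=4,suppress=True)
for n,boxes in {"scene":{'red':(440,300,500,360),'green':(400,230,440,300),'blue':(425,265,465,330),'yellow':(195,125,270,175)},
          "side":{'red':(270,120,305,190),'green':(270,150,295,215),'blue':(275,135,298,200),'yellow':(300,335,385,410)}}.items():
    c=d[n]
    for col,(a,b,e,f) in boxes.items():
        m=mask(c,col); w=np.zeros_like(m); w[b:f,a:e]=1; m&=w
        nn,l,st,ce=cv2.connectedComponentsWithStats(m.astype(np.uint8))
        for i in range(1,nn):
            if st[i,4]<8: continue
            p,u,v=pts(c,l==i)
            print(n,col,st[i],ce[i],'med',np.median(p,0),'lo',np.percentile(p,3,axis=0),'hi',np.percentile(p,97,axis=0))
            if col!='yellow' and ce[i][1]<st[:,1][1:].min()+25:
                # cap-top rays
                print('   at z .150', onplane(c,*ce[i],.150))
# enlarge cradle
for n,(a,b,e,f) in {"scene":(190,120,270,200),"side":(295,330,395,430)}.items():
    im=d[n]["pixels"][b:f,a:e,::-1]; cv2.imwrite(f"pics/cr_{n}.png",cv2.resize(im,None,fx=6,fy=6,interpolation=cv2.INTER_CUBIC))
E
```

```text
Traceback (most recent call last):
  File "h.py", line 10, in pts
    return p@np.array(c["rotation"]).T+c["position"],u,v
           ~^~~~~~~~~~~~~~~~~~~~~~~~~~
ValueError: matmul: Input operand 1 has a mismatch in its core dimension 0, with gufunc signature (n?,k),(k,m?)->(n?,m?) (size 4 is different from 3)
```

```bash
python3 - <<'E'
import cv2,numpy as np
a=cv2.imread("pics/cr_scene.png");b=cv2.imread("pics/cr_side.png")
a=cv2.resize(a,(390,390));b=cv2.resize(b,(390,390));cv2.imwrite("pics/crad.png",np.hstack([a,b]))
E
```

```text
[ WARN:0@0.021] global loadsave.cpp:275 findDecoder imread_('pics/cr_scene.png'): can't open/read file: check file path/integrity
[ WARN:0@0.021] global loadsave.cpp:275 findDecoder imread_('pics/cr_side.png'): can't open/read file: check file path/integrity
Traceback (most recent call last):
cv2.error: OpenCV(4.12.0) /io/opencv/modules/imgproc/src/resize.cpp:4208: error: (-215:Assertion failed) !ssize.empty() in function 'resize'
```

Camera rotation is a quaternion; fixing that.

```bash
sed -i 's/np.array(c\["rotation"\])/Rm(c)/g; 1a from scipy.spatial.transform import Rotation as Ro\ndef Rm(c): return Ro.from_quat(c["rotation"]).as_matrix()' h.py
python3 - <<'E'
import pickle,numpy as np,cv2
from h import *
d=pickle.load(open("cam0.pkl","rb"))
np.set_printoptions(precision=4,suppress=True)
for n,boxes in {"scene":{'red':(440,300,500,360),'green':(400,230,440,300),'blue':(425,265,465,330),'yellow':(195,125,270,175)},
          "side":{'red':(270,120,305,190),'green':(270,150,295,215),'blue':(275,135,298,200),'yellow':(300,335,385,410)}}.items():
    c=d[n]
    for col,(a,b,e,f) in boxes.items():
        m=mask(c,col); w=np.zeros_like(m); w[b:f,a:e]=1; m&=w
        nn,l,st,ce=cv2.connectedComponentsWithStats(m.astype(np.uint8))
        for i in range(1,nn):
            if st[i,4]<8: continue
            p,u,v=pts(c,l==i)
            print(n,col,st[i],ce[i],'med',np.median(p,0),'lo',np.percentile(p,3,axis=0),'hi',np.percentile(p,97,axis=0))
            if col!='yellow': print('   at z .150', onplane(c,*ce[i],.150))
out=[]
for n,(a,b,e,f) in {"scene":(190,120,270,200),"side":(295,330,395,430)}.items():
    im=d[n]["pixels"][b:f,a:e,::-1]; out.append(cv2.resize(im,(390,390),interpolation=cv2.INTER_CUBIC))
cv2.imwrite("pics/crad.png",np.hstack(out))
E
```

```text
scene red [469 311  16  20 220] [476.2636 319.8364] med [0.5183 0.3224 0.1596] lo [0.5064 0.3122 0.143 ] hi [0.5246 0.329  0.1616]
   at z .150 [0.5127 0.3205 0.15  ]
scene red [458 340  12   7  34] [462.7353 344.1765] med [0.5232 0.3252 0.0919] lo [0.5157 0.3174 0.0873] hi [0.5245 0.3299 0.0971]
   at z .150 [0.552  0.3308 0.15  ]
scene green [418 243  13  12 105] [424.3048 248.581 ] med [0.4886 0.2054 0.1601] lo [0.4789 0.1968 0.157 ] hi [0.4954 0.2126 0.1617]
   at z .150 [0.4815 0.2018 0.15  ]
scene blue [442 275  15  19 142] [449.3099 281.831 ] med [0.5028 0.2634 0.1598] lo [0.4927 0.2547 0.1522] hi [0.5097 0.2711 0.1618]
   at z .150 [0.496  0.2608 0.15  ]
scene yellow [206 134  43  32 789] [229.294 150.82 ] med [ 0.5379 -0.2307  0.057 ] lo [ 0.5177 -0.2674  0.0417] hi [ 0.5695 -0.2003  0.0654]
side red [286 127  12  15 124] [291.4274 133.2016] med [0.5129 0.3117 0.156 ] lo [0.5033 0.3054 0.0555] hi [0.5379 0.5796 0.1624]
   at z .150 [0.5129 0.3288 0.15  ]
side red [292 162   4   5  18] [293.5 164. ] med [0.5151 0.309  0.0925] lo [0.5119 0.3052 0.088 ] hi [0.5184 0.313  0.0967]
   at z .150 [0.5073 0.1885 0.15  ]
side green [275 153  11   7  56] [279.9464 156.0179] med [0.4838 0.1978 0.1611] lo [0.4751 0.1909 0.1521] hi [0.4918 0.2275 0.1624]
   at z .150 [0.485  0.2238 0.15  ]
side blue [280 140  12   8  65] [285.2308 143.1538] med [0.4977 0.2556 0.1608] lo [0.489  0.2486 0.0254] hi [0.5062 0.5762 0.1627]
   at z .150 [0.4979 0.2811 0.15  ]
side yellow [ 314  348   58   56 1939] [343.3373 376.4306] med [ 0.5421 -0.2462  0.0584] lo [ 0.5123 -0.2764  0.0457] hi [ 0.5661 -0.2078  0.0662]
```

View pics/crad.png

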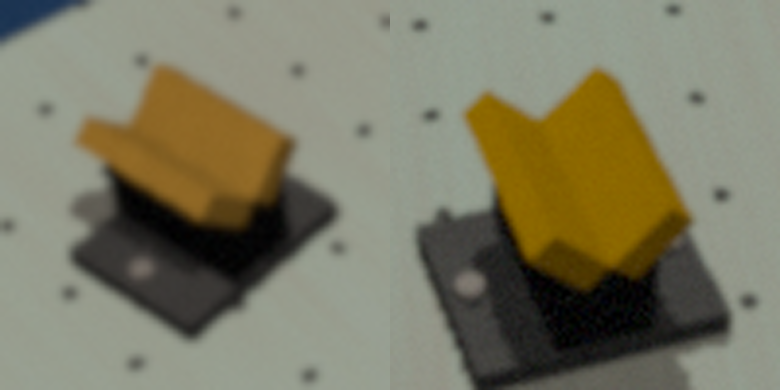

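The close-up shows the groove well in both views: groove bottom from about (334,361) to (345,398) in the side image. I'll fit the two flanks as planes from depth.

```bash
cat > cradle.py <<'E'
import pickle,numpy as np,cv2
from h import *
d=pickle.load(open("cam0.pkl","rb"))
np.set_printoptions(precision=4,suppress=True)
for n,(a,b,e,f) in {"scene":(200,128,256,172),"side":(308,342,380,410)}.items():
    c=d[n]; m=mask(c,'yellow'); w=np.zeros_like(m); w[b:f,a:e]=1; m&=w
    m=cv2.erode(m.astype(np.uint8),np.ones((3,3)))>0
    p,u,v=pts(c,m); p=p[(p[:,2]>.044)&(p[:,2]<.07)]
    # height model: z=46+|dist across|; fit with axis angle & offset by least squares
    from scipy.optimize import least_squares
    def res(x):
        th,off,z0=x; t=-np.sin(th)*p[:,0]+np.cos(th)*p[:,1]-off
        return p[:,2]-(z0+abs(t))
    best=None
    for th in np.radians(np.arange(0,180,10)):
        t=np.median(-np.sin(th)*p[:,0]+np.cos(th)*p[:,1])
        r=least_squares(res,[th,t,.046],loss='soft_l1',f_scale=.001)
        if best is None or r.cost<best.cost: best=r
    th,off,z0=best.x
    s=np.cos(th)*p[:,0]+np.sin(th)*p[:,1]; t=-np.sin(th)*p[:,0]+np.cos(th)*p[:,1]-off
    k=abs(res(best.x))<.002
    lo,hi=np.percentile(s[k],[1,99])
    mid=(lo+hi)/2
    print(n,'axis deg',np.degrees(th)%180,'z0',z0,'len',hi-lo,'inl',k.mean(),'t',np.percentile(t[k],[1,99]),'centre',mid*np.cos(th)-off*np.sin(th),mid*np.sin(th)+off*np.cos(th),'rms',np.sqrt(np.mean(res(best.x)[k]**2)))
E
python3 cradle.py
```

```text
scene axis deg 102.5584259305885 z0 0.0432805969983453 len 0.06452078450877252 inl 0.47417840375586856 t [-0.0215  0.0201] centre 0.5423703962354482 -0.23381280812198985 rms 0.0011025225188163552
side axis deg 102.06135423958926 z0 0.04556206236000693 len 0.06584647558976853 inl 0.6196682464454977 t [-0.0212  0.0209] centre 0.5396656144147579 -0.24141455491559125 rms 0.001124023323223547
```

```bash
cat > mv.py <<'E'
import sys,numpy as np
from scipy.spatial.transform import Rotation as Ro
from rig import ctrl
np.set_printoptions(precision=2,suppress=True)
def tgt(x,y,z,yaw,tilt=0):
    """yaw deg = world heading of tool y axis, pointing down"""
    s=ctrl.sense(); R=Ro.from_quat(s['eef_rot']); a=np.radians(yaw)
    yv=np.array([np.cos(a),np.sin(a),0]); zv=np.array([0,0,-1.]); xv=np.cross(yv,zv)
    T=Ro.from_matrix(np.c_[xv,yv,zv])
    d=R.inv().apply(np.array([x,y,z])-s['tcp_pos'])*1000
    r=(R.inv()*T).as_rotvec(degrees=True)
    print('d',d,'r',r,'t',s['t'],'tcp',s['tcp_pos']*1000,'grip',s['grip_width'],'F',s['contact_force'])
if __name__=="__main__": tgt(*map(float,sys.argv[1:]))
E
python3 mv.py .50 -.22 .33 12
```

```text
d [ 425.01 -306.37  -99.16] r [ -0.09  -0.07 -86.82] t 0.1 tcp [ 169.94 -626.77  230.36] grip 0.08541646770041625 F [-0.05 -0.02  0.07]
```

Call:
arm_command --increments '[425,-306,-99,0,0,-87,0,425,-306,-99,0,0,-87,0,425,-306,-99,0,0,-87,0,425,-306,-99,0,0,-87,0,425,-306,-99,0,0,-87,0,425,-306,-99,0,0,-87,0,425,-306,-99,0,0,-87,0,425,-306,-99,0,0,-87,0,425,-306,-99,0,0,-87,0,425,-306,-99,0,0,-87,0,425,-306,-99,0,0,-87,0,425,-306,-99,0,0,-87,0]'

```text
t: 1.1
tcp_pos: [0.4804, -0.2441, 0.3244]
eef_rot: [0.633, 0.774, -0.0, -0.0]
contact_force: [0.8, 0.5, 0.2]
grip_width: 0.0854
```

```bash
python3 mv.py .50 -.22 .33 12; python3 - <<'E'
from rig import ctrl
import cv2,pickle
c=ctrl.read_camera("wrist"); pickle.dump(c,open("w1.pkl","wb"))
cv2.imwrite("pics/w1.png",c["pixels"][:,:,::-1]); print(c["position"],c["intrinsics"])
E
```

```text
d [19.74 24.   -5.63] r [-0.02  0.01 -0.54] t 1.1 tcp [ 480.4  -244.12  324.38] grip 0.08538630679107434 F [0.83 0.46 0.21]
[ 0.46697488 -0.17886676  0.46727647] [[355.62569747   0.         320.98937545]
 [  0.         355.62569747 236.53402782]
 [  0.           0.           1.        ]]
```

View pics/w1.png

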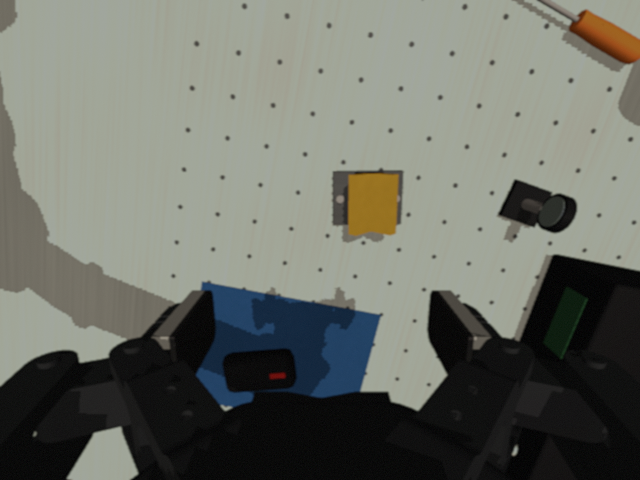

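The wrist view shows the cradle at about (373,204), nearly square to the tool, with its base plate behind it; there is clear space on the far side. Refining its pose from this view.

```bash
cat > cr2.py <<'E'
import sys,pickle,numpy as np,cv2
from h import *
np.set_printoptions(precision=4,suppress=True)
c=pickle.load(open(sys.argv[1],"rb")); box=list(map(int,sys.argv[2:6]))
m=mask(c,'yellow'); w=np.zeros_like(m); w[box[1]:box[3],box[0]:box[2]]=1; m&=w
p,u,v=pts(c,m)
cnt=max(cv2.findContours(m.astype(np.uint8),cv2.RETR_EXTERNAL,cv2.CHAIN_APPROX_NONE)[0],key=cv2.contourArea)
rect=cv2.minAreaRect(cnt); print(rect)
k=p[:,2]>.04
print('z pct',np.percentile(p[:,2],[2,20,50,80,98]))
from scipy.optimize import least_squares
q=p[(p[:,2]>.044)&(p[:,2]<.069)]
def tt(x): return -np.sin(x[0])*q[:,0]+np.cos(x[0])*q[:,1]-x[1]
def res(x): return q[:,2]-(x[2]+abs(tt(x)))
th=np.radians(102); r=least_squares(res,[th,np.median(-np.sin(th)*q[:,0]+np.cos(th)*q[:,1]),.046],loss='soft_l1',f_scale=.001)
x=r.x; s=np.cos(x[0])*q[:,0]+np.sin(x[0])*q[:,1]; kk=abs(res(x))<.002
lo,hi=np.percentile(s[kk],[1,99]); mid=(lo+hi)/2
print('axis',np.degrees(x[0]),'z0',x[2],'len',hi-lo,'inl',kk.mean(),'t',np.percentile(tt(x)[kk],[1,99]),'centre',mid*np.cos(x[0])-x[1]*np.sin(x[0]),mid*np.sin(x[0])+x[1]*np.cos(x[0]))
# ray-based: extents of contour rays on z=.066 / .046 along axis th
for zz in(.066,.056):
    P=np.array([onplane(c,a,b,zz)[:2] for a,b in cnt[:,0]]); rr=cv2.minAreaRect((P*1000).astype(np.float32)); print(zz,rr)
E
python3 cr2.py w1.pkl 330 160 410 245
```

```text
((373.0, 203.5), (63.0, 50.0), 90.0)
z pct [0.0457 0.0517 0.059  0.0632 0.0662]
axis 102.18426508211809 z0 0.04572730400016863 len 0.06848700823223369 inl 0.71767537826685 t [-0.0207  0.0209] centre 0.5393357419847271 -0.2371108599617172
0.066 ((538.8257446289062, -235.6470184326172), (56.110965728759766, 72.15898895263672), 12.657811164855957)
0.056 ((540.6163330078125, -237.06204223632812), (57.50926971435547, 73.95723724365234), 12.65779972076416)
```

```bash
python3 mv.py .515 .31 .30 -14.5
```

```text
d [525.53 144.52  29.29] r [ 0.43 -0.31 26.99] t 1.15 tcp [ 487.38 -234.49  326.27] grip 0.08564581560576304 F [4.58 6.08 1.62]
```

Call:
arm_command --increments '[515,140,30,0,0,27,0,515,140,30,0,0,27,0,515,140,30,0,0,27,0,515,140,30,0,0,27,0,515,140,30,0,0,27,0,515,140,30,0,0,27,0,515,140,30,0,0,27,0,515,140,30,0,0,27,0,515,140,30,0,0,27,0,515,140,30,0,0,27,0,515,140,30,0,0,27,0,515,140,30,0,0,27,0]'

```text
t: 2.15
tcp_pos: [0.5143, 0.2405, 0.2963]
eef_rot: [0.798, 0.602, -0.0, 0.0]
contact_force: [0.8, -0.4, 0.3]
grip_width: 0.0855
```

Call:
arm_command --increments '[0,0,0,0,0,0,0,0,0,0,0,0,0,0,0,0,0,0,0,0,0]'

```text
t: 2.4
tcp_pos: [0.5145, 0.2383, 0.2961]
eef_rot: [0.798, 0.602, -0.001, 0.0]
contact_force: [-0.5, -1.1, -0.7]
grip_width: 0.0851
```

```bash
python3 mv.py .515 .32 .30 -14.5; python3 - <<'E'
from rig import ctrl
import cv2,pickle
c=ctrl.read_camera("wrist"); pickle.dump(c,open("w2.pkl","wb"))
cv2.imwrite("pics/w2.png",c["pixels"][:,:,::-1]); print(c["position"])
E
```

```text
d [ 78.67 -21.9   -3.99] r [-0.03  0.09 -1.4 ] t 2.4 tcp [514.5  238.33 296.12] grip 0.08509108012664315 F [-0.47 -1.08 -0.68]
[0.53232334 0.30253785 0.43895266]
```

View pics/w2.png

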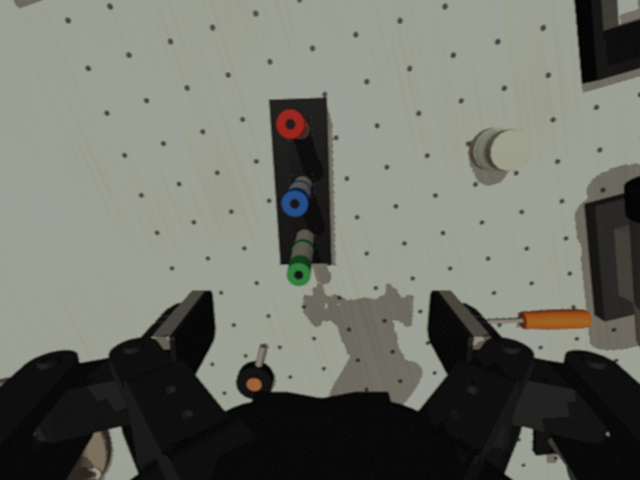

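The wrist view shows the caps from above: red (291,124), blue (295,204), green (299,273). I'll cast these rays onto the cap-top height.

```bash
cat > caps.py <<'E'
import sys,pickle,numpy as np,cv2
from h import *
np.set_printoptions(precision=4,suppress=True)
c=pickle.load(open(sys.argv[1],"rb"))
for col in('red','blue','green'):
    m=mask(c,col).astype(np.uint8); nn,l,st,ce=cv2.connectedComponentsWithStats(m)
    for i in range(1,nn):
        if st[i,4]<60: continue
        cn=cv2.findContours((l==i).astype(np.uint8),cv2.RETR_EXTERNAL,cv2.CHAIN_APPROX_NONE)[0][0]
        (u,v),r=cv2.minEnclosingCircle(cn); p,_,_=pts(c,l==i)
        print(col,st[i],(u,v),r,onplane(c,u,v,.16),'z',np.median(p[:,2]),np.median(p,0))
E
python3 caps.py w2.pkl
```

```text
red [275 109  33  31 698] (290.821044921875, 124.36842346191406) 16.43400001525879 [0.5137 0.3197 0.16  ] z 0.16076194016784134 [0.5133 0.3205 0.1608]
blue [281 188  28  29 572] (294.5, 202.14285278320312) 14.569598197937012 [0.4993 0.2627 0.16  ] z 0.16065512311406485 [0.4987 0.2625 0.1607]
green [288 262  22  23 367] (298.1496887207031, 272.6528625488281) 11.886613845825195 [0.4848 0.2049 0.16  ] z 0.16071131856454457 [0.4853 0.2057 0.1607]
```

Call:
arm_command --increments '[78,-23,30,0,0,-1,0,78,-23,30,0,0,-1,0,78,-23,30,0,0,-1,0,78,-23,30,0,0,-1,0,78,-23,30,0,0,-1,0,78,-23,30,0,0,-1,0]'

```text
t: 2.95
tcp_pos: [0.5151, 0.3179, 0.2671]
eef_rot: [0.794, 0.608, -0.0, 0.001]
contact_force: [-0.4, -0.1, 0.0]
grip_width: 0.0853
```

```bash
python3 mv.py .5137 .320 .11 -14; python3 - <<'E'
from rig import ctrl
import cv2,pickle
c=ctrl.read_camera("wrist"); pickle.dump(c,open("w3.pkl","wb"))
cv2.imwrite("pics/w3.png",c["pixels"][:,:,::-1])
E
python3 caps.py w3.pkl
```

```text
d [  1.86  -2.16 157.12] r [ 0.09  0.07 -1.11] t 2.95 tcp [515.11 317.89 267.13] grip 0.08525974679977183 F [-0.43 -0.11  0.02]
red [307 203  24  12  70] (318.5, 212.0) 11.672718048095703 [0.5177 0.3349 0.16  ] z 0.0931267429005797 [0.5161 0.328  0.0931]
red [303 214  31  34 755] (317.94476318359375, 230.6077423095703) 16.886531829833984 [0.5138 0.3218 0.16  ] z 0.1605672057322951 [0.5137 0.3219 0.1606]
blue [307 286  27  35 610] (320.0, 303.1029357910156) 17.364164352416992 [0.5003 0.2661 0.16  ] z 0.16053036198255946 [0.4994 0.2658 0.1605]
green [311 366  22  20 311] (321.0, 374.0) 11.662003517150879 [0.4847 0.2051 0.16  ] z 0.16077579212278376 [0.4841 0.2053 0.1608]
```

Call:
arm_command --increments '[3,-2,40,0,0,-1,0,3,-2,80,0,0,-1,0,3,-2,120,0,0,-1,0,3,-2,140,0,0,-1,0,3,-2,157,0,0,-1,0,3,-2,157,0,0,-1,0,3,-2,157,0,0,-1,0,3,-2,157,0,0,-1,0]'

```text
t: 3.67
tcp_pos: [0.514, 0.3238, 0.1115]
eef_rot: [0.788, 0.616, 0.001, 0.0]
contact_force: [-0.1, 0.5, 1.1]
grip_width: 0.0852
```

```bash
python3 mv.py .5137 .321 .11 -14; python3 - <<'E'
from rig import ctrl
import cv2
cv2.imwrite("pics/w4.png",ctrl.read_camera("wrist")["pixels"][:,:,::-1])
E
```

```text
d [-2.79  0.4   1.51] r [ 0.13 -0.09  0.03] t 3.6667 tcp [513.98 323.8  111.52] grip 0.08523179364071967 F [-0.14  0.47  1.1 ]
```

View pics/w4.png

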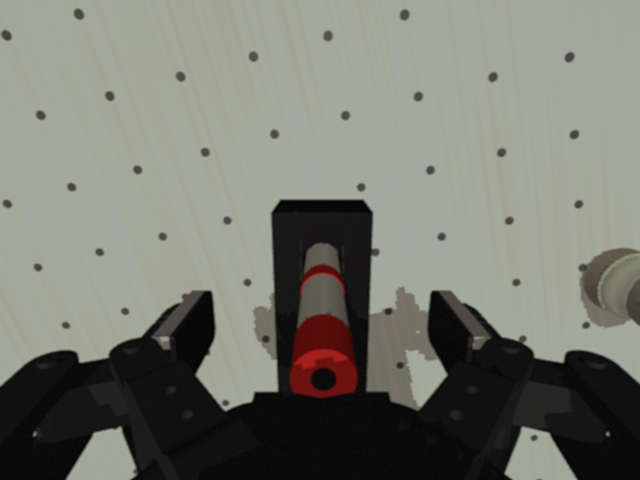

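The tube is centred between the pads (cap at (323,375), pads at 213 and 430). Closing at 25 N.

Call:
arm_command --increments '[-3,0,2,0,0,0,0,-3,0,2,0,0,0,0.5,-3,0,2,0,0,0,1,-3,0,2,0,0,0,1,-3,0,2,0,0,0,1,-3,0,2,0,0,0,1,-3,0,2,0,0,0,1,-3,0,2,0,0,0,1,-3,0,2,0,0,0,1,-3,0,2,0,0,0,1]' --grip_force 25

```text
t: 4.55
tcp_pos: [0.5121, 0.3211, 0.1079]
eef_rot: [0.787, 0.616, 0.0, 0.0]
contact_force: [1.2, -0.0, 0.8]
grip_width: 0.0189
```

```bash
python3 mv.py .5137 .321 .11 -14
```

```text
d [ 0.31  1.56 -2.08] r [ 0.02 -0.01  0.12] t 4.55 tcp [512.11 321.07 107.92] grip 0.018935492055931178 F [ 1.15 -0.02  0.77]
```

Call:
arm_command --increments '[0,0,-20,0,0,0,1,0,0,-45,0,0,0,1,0,0,-75,0,0,0,1,0,0,-105,0,0,0,1,0,0,-135,0,0,0,1,0,0,-160,0,0,0,1,0,0,-180,0,0,0,1,0,0,-190,0,0,0,1,0,0,-190,0,0,0,1,0,0,-190,0,0,0,1]'

```text
t: 5.38
tcp_pos: [0.5115, 0.3207, 0.2968]
eef_rot: [0.787, 0.617, -0.001, 0.0]
contact_force: [-0.5, -0.8, -3.1]
grip_width: 0.0192
```

```bash
python3 mv.py .540 -.12 .28 12.2; python3 - <<'E'
from rig import ctrl
import cv2,pickle
c=ctrl.read_camera("scene");pickle.dump(c,open("s5.pkl","wb"))
cv2.imwrite("pics/s5.png",c["pixels"][:,:,::-1])
E
```

```text
d [-421.    133.37   17.19] r [ -0.06   0.05 -26.08] t 5.3833 tcp [511.5  320.72 296.81] grip 0.019214272681219773 F [-0.46 -0.82 -3.11]
```

View pics/s5.png

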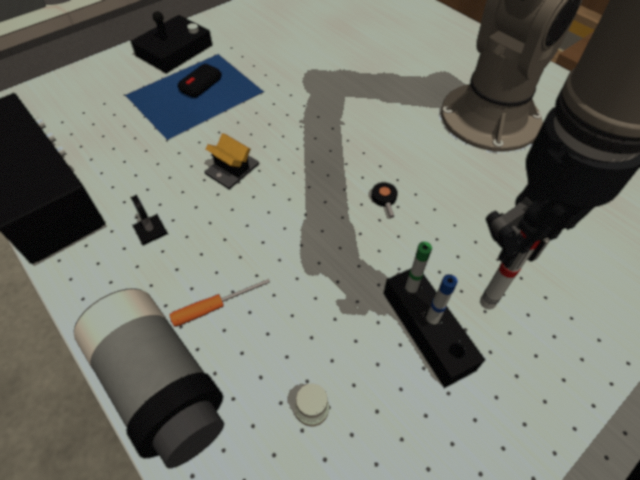

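Red is out cleanly and hanging straight (foot at (490,300)); green and blue still stand. Carrying it smoothly to the cradle's +y side.

Call:
arm_command --increments '[-4,1,0,0,0,0,1,-12,3,0,0,0,0,1,-24,6,0,0,0,0,1,-40,11,0,0,0,0,1,-58,15,0,0,0,0,1,-78,21,0,0,0,0,1,-100,26,0,0,0,0,1,-124,33,0,0,0,0,1,-148,39,0,0,0,0,1,-172,45,0,0,0,0,1,-196,52,0,0,0,0,1,-220,58,0,0,0,0,1]'

```text
t: 6.43
tcp_pos: [0.5148, 0.0906, 0.2974]
eef_rot: [0.788, 0.616, -0.001, 0.0]
contact_force: [0.8, 1.0, -1.7]
grip_width: 0.0193
```

Call:
arm_command --increments '[-24,6,1,0,0,-1,1,-48,13,3,0,0,-3,1,-72,19,5,0,0,-6,1,-96,25,7,0,0,-9,1,-120,32,9,0,0,-12,1,-143,38,11,0,0,-15,1,-164,43,13,0,0,-18,1,-183,48,15,0,0,-20,1,-199,53,16,0,0,-22,1,-211,56,17,0,0,-24,1,-219,58,17,0,0,-26,1,-224,59,17,0,0,-26,1]'

```text
t: 7.43
tcp_pos: [0.5176, -0.1409, 0.2802]
eef_rot: [0.63, 0.777, -0.001, -0.0]
contact_force: [-0.1, 0.2, -1.1]
grip_width: 0.0194
```

Call:
arm_command --increments '[0,0,0,0,0,0,1,0,0,0,0,0,0,1,0,0,0,0,0,0,1]'

```text
t: 7.68
tcp_pos: [0.5188, -0.1374, 0.2808]
eef_rot: [0.628, 0.778, 0.0, -0.0]
contact_force: [0.6, -0.0, -1.9]
grip_width: 0.0193
```

```bash
python3 mv.py .5184 -.139 .16 12.2; python3 - <<'E'
from rig import ctrl
import cv2,pickle
o=[]
for n in("side","wrist"):
    c=ctrl.read_camera(n);pickle.dump(c,open(n+"6.pkl","wb")); o.append(cv2.resize(c["pixels"][:,:,::-1],(400,300)) if n!="side" else c["pixels"][120:420,150:550,::-1])
cv2.imwrite("pics/v6.png",cv2.hconcat(o))
E
```

```text
d [ -1.55  -0.7  120.84] r [ 0.   -0.02 -0.06] t 7.6833 tcp [ 518.76 -137.37  280.84] grip 0.019261112810006687 F [ 0.57 -0.04 -1.88]
```

View pics/v6.png

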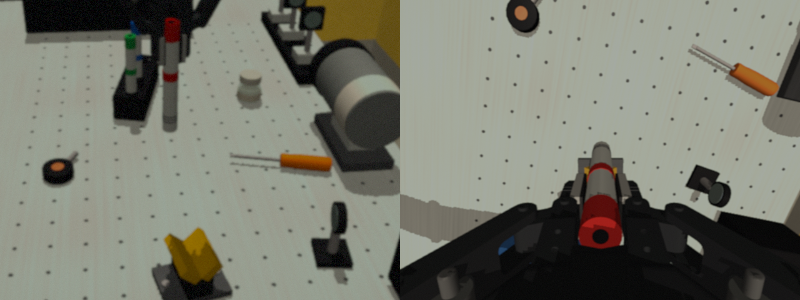

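Call:
arm_command --increments '[-1,-1,10,0,0,0,1,-1,-1,30,0,0,0,1,-1,-1,55,0,0,0,1,-1,-1,80,0,0,0,1,-1,-1,105,0,0,0,1,-2,-1,128,0,0,0,1,-6,-1,145,0,0,0,1,-14,-1,153,0,0,0,1,-24,-1,155,0,0,0,1,-34,-1,155,0,0,0,1,-40,-1,155,0,0,0,1,-40,-1,155,0,0,0,1]'

```text
t: 8.78
tcp_pos: [0.5276, -0.1803, 0.127]
eef_rot: [0.63, 0.777, 0.0, 0.002]
contact_force: [0.2, -1.1, -0.7]
grip_width: 0.0194
```

```bash
python3 mv.py .5268 -.1784 .126 12.2; python3 - <<'E'
from rig import ctrl
import cv2,pickle
o=[]
for n in("side","scene"):
    c=ctrl.read_camera(n);pickle.dump(c,open(n+"7.pkl","wb")); p=c["pixels"][:,:,::-1]
    p=p[270:450,240:480] if n=="side" else p[60:240,120:360]
    o.append(cv2.resize(p,(400,300)))
cv2.imwrite("pics/v7.png",cv2.hconcat(o))
E
```

```text
d [ 2.04 -0.36  1.04] r [ 0.13  0.14 -0.28] t 8.7833 tcp [ 527.57 -180.32  127.05] grip 0.019402006430648534 F [ 0.23 -1.12 -0.67]
```

View pics/v7.png

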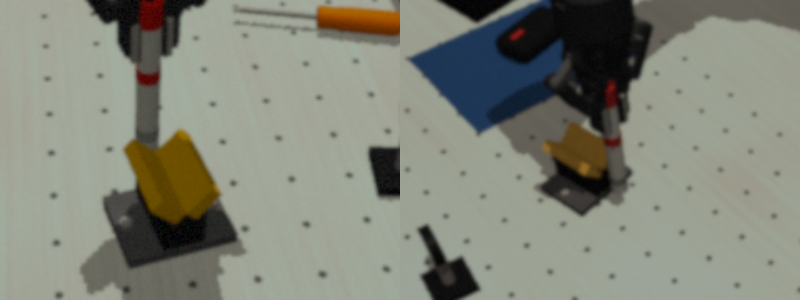

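The tube hangs just off the +y end face. I'll check its lateral offset to the groove using the ring in both views.

```bash
python3 - <<'E'
import pickle,numpy as np,cv2
from h import *
np.set_printoptions(precision=4,suppress=True)
R=[]
for n,b in(("side",(310,295,350,340)),("scene",(470-0,0,0,0))):
    c=pickle.load(open(n+"7.pkl","rb")); m=mask(c,'red')
    if n=="scene": b=(460,0,0,0); b=(230,100,280,160)
    w=np.zeros_like(m); w[b[1]:b[3],b[0]:b[2]]=1; m&=w
    nn,l,st,ce=cv2.connectedComponentsWithStats(m.astype(np.uint8))
    for i in range(1,nn):
        if st[i,4]<6: continue
        p,_,_=pts(c,l==i); print(n,st[i],ce[i],np.median(p,0),onplane(c,*ce[i],.104))
C=np.array([.5395,-.237]);u=np.array([.211,-.977]);w=np.array([.977,.211])
from rig import ctrl
t=ctrl.sense()['tcp_pos'];print('tcp s,across',(t[:2]-C)@u,(t[:2]-C)@w)
E
```

```text
side [322 313  13   8  82] [328.1098 316.7195] [ 0.5257 -0.1911  0.1116] [ 0.5271 -0.1822  0.104 ]
scene [244 108   6  17  75] [246.1467 116.64  ] [ 0.5267 -0.1706  0.1722] [ 0.4869 -0.2425  0.104 ]
scene [244 143   8   5  34] [247.4412 145.1176] [ 0.5334 -0.1712  0.1095] [ 0.5301 -0.1767  0.104 ]
tcp s,across -0.06030393931370549 0.000312842698587752
```

Call:
arm_command --increments '[-6,0,1,0,0,0,1,-14,0,1,0,0,0,1,-22,0,1,0,0,0,1,-30,0,1,0,0,0,1,-38,0,2,0,0,0,1,-46,0,2,0,0,0,1,-54,0,3,0,0,0,1,-61,0,3,0,0,0,1,-67,0,5,0,0,0,1,-73,0,9,0,0,0,1,-79,0,14,0,0,0,1,-83,0,17,0,0,0,1]'

```text
t: 9.88
tcp_pos: [0.5443, -0.2602, 0.1087]
eef_rot: [0.629, 0.777, -0.0, 0.001]
contact_force: [0.1, 1.7, 2.3]
grip_width: 0.0193
```

```bash
cat > look.py <<'E'
import sys
from rig import ctrl
import cv2,pickle,numpy as np
np.set_printoptions(precision=4,suppress=True)
k=sys.argv[1];o=[]
for n in("side","scene"):
    c=ctrl.read_camera(n);pickle.dump(c,open(n+k+".pkl","wb")); p=c["pixels"][:,:,::-1]
    p=p[270:450,240:480] if n=="side" else p[60:240,120:360]
    o.append(cv2.resize(p,(400,300)))
cv2.imwrite(f"pics/v{k}.png",cv2.hconcat(o))
C=np.array([.5395,-.237]);u=np.array([.211,-.977]);w=np.array([.977,.211])
s=ctrl.sense();t=s['tcp_pos'];print('tcp s,across,z',(t[:2]-C)@u,(t[:2]-C)@w,t[2],'F',s['contact_force'],'t',s['t'],s['grip_width'])
E
python3 look.py 8
```

```text
tcp s,across,z 0.023607594494228817 -0.0003362615211345329 0.1085534491714912 F [0.3    0.5365 1.2728] t 9.9833 0.019597207500150978
```

View pics/v8.png

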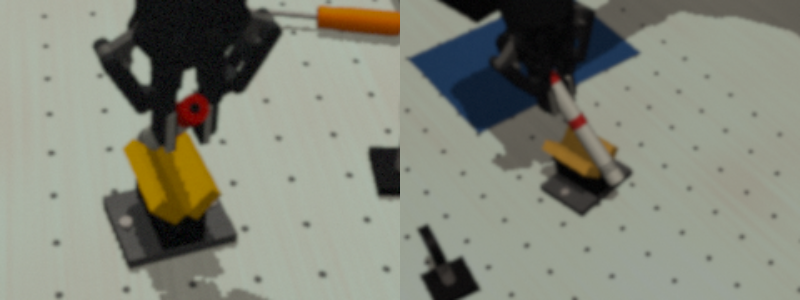

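The tube has swung to roughly 40° on the edge, cap toward -y, still in line with the groove. Continuing, with a short dwell.

Call:
arm_command --increments '[-4,0,4,0,0,0,1,-8,0,8,0,0,0,1,-12,0,12,0,0,0,1,-17,0,17,0,0,0,1,-21,0,21,0,0,0,1,-24,0,28,0,0,0,1,-28,0,36,0,0,0,1,-30,0,43,0,0,0,1,-32,0,50,0,0,0,1,-33,0,56,0,0,0,1,-34,0,61,0,0,0,1,-34,0,61,0,0,0,1]'

```text
t: 10.98
tcp_pos: [0.5506, -0.2921, 0.0466]
eef_rot: [0.629, 0.778, -0.0, -0.0]
contact_force: [1.5, -1.1, 1.5]
grip_width: 0.0193
```

```bash
python3 look.py 9
```

```text
tcp s,across,z 0.055842166191605216 -0.000560369444018529 0.047563823259492086 F [ 0.7686 -0.6161  0.123 ] t 11.0833 0.01911277109281058
```

View pics/v9.png

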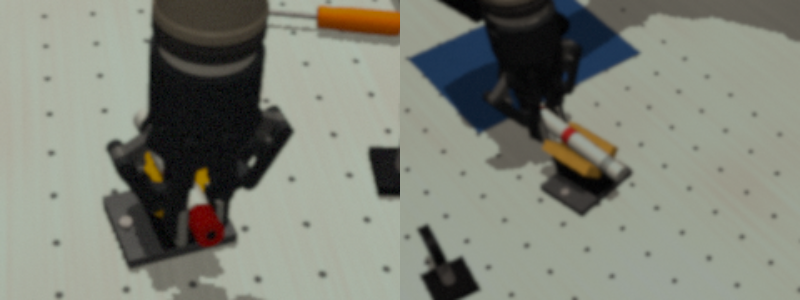

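Nearly level. Lowering the last few millimetres slowly, keeping the grip.

Call:
arm_command --increments '[0,0,2,0,0,0,1,0,0,3,0,0,0,1,0,0,5,0,0,0,1,0,0,6,0,0,0,1,0,0,6,0,0,0,1,0,0,6,0,0,0,1]'

```text
t: 11.58
tcp_pos: [0.551, -0.292, 0.042]
eef_rot: [0.629, 0.778, -0.0, 0.0]
contact_force: [0.5, -2.1, 1.9]
grip_width: 0.0197
```

```bash
python3 look.py 10; python3 - <<'E'
import pickle,numpy as np,cv2
from h import *
np.set_printoptions(precision=4,suppress=True)
for n in("scene","side"):
    c=pickle.load(open(n+"10.pkl","rb")); m=mask(c,'red')
    nn,l,st,ce=cv2.connectedComponentsWithStats(m.astype(np.uint8))
    for i in range(1,nn):
        if st[i,4]<10: continue
        p,_,_=pts(c,l==i); q=np.median(p,0)
        if np.linalg.norm(q[:2]-[.54,-.24])<.13: print(n,st[i],q,'hi z',np.percentile(p[:,2],95))
# tube top profile, scene: points 50..90 high within 12mm of groove axis
c=pickle.load(open("scene10.pkl","rb")); p,_,_=pts(c,np.ones((480,640),bool))
C=np.array([.5395,-.237]);u=np.array([.211,-.977]);w=np.array([.977,.211])
s=(p[:,:2]-C)@u;a=(p[:,:2]-C)@w
for s0 in range(-75,60,10):
    k=(abs(s-s0/1000)<.004)&(abs(a)<.012)&(p[:,2]>.04)
    if k.sum()>3: print(s0,k.sum(),'zmax',np.percentile(p[k,2],95),'a range',a[k].min(),a[k].max())
E
```

```text
tcp s,across,z 0.05615171035997264 -0.00035590853965281033 0.04196070957429139 F [ 0.7995 -1.1513  2.0174] t 11.6833 0.019055747224671335
scene [217 138   8   9  37] [ 0.5489 -0.2506  0.0713] hi z 0.0751001991742449
side [353 396  22  25 364] [ 0.5527 -0.3167  0.0767] hi z 0.08020653633333845
-65 57 zmax 0.06707594845783298 a range -0.006754825551121192 0.011879559630213069
-55 42 zmax 0.06784423553493495 a range -0.008118815123122928 0.011070653928536863
-45 40 zmax 0.06915153189001136 a range -0.005443452174992549 0.011576570677547695
-35 47 zmax 0.06988427903291344 a range -0.006655171913419616 0.011153293885296576
-25 42 zmax 0.07054565296685565 a range -0.011648409505050777 0.011291754593335007
-15 38 zmax 0.0715986591644943 a range -0.011790123835472548 0.011900781694846707
-5 41 zmax 0.07270403961541061 a range -0.007121064690224432 0.011805192914645128
5 48 zmax 0.25013098443184456 a range -0.006678419985631987 0.011372254007323144
15 233 zmax 0.34639572216024156 a range -0.010910438324119868 0.011965764769441202
25 619 zmax 0.3244862960070314 a range -0.011992911225603854 0.01197370826785386
35 93 zmax 0.1469784373033456 a range -0.011250226621578539 0.011828334697675804
45 184 zmax 0.14824759093251952 a range -0.011956731720554368 0.01199064363245318
55 40 zmax 0.10271622674186617 a range -0.011702225190126973 0.006115838797470384
```

View pics/v10.png

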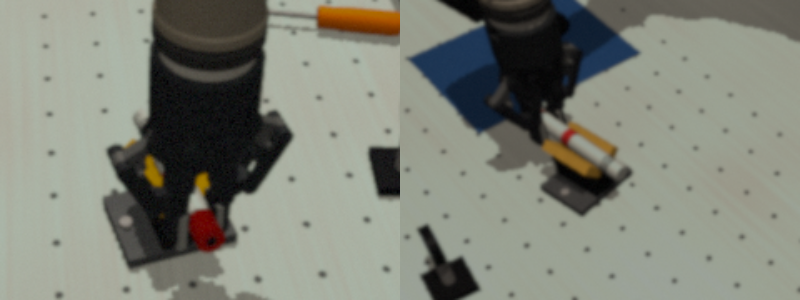

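The tube's top line still rises 5° toward the cap: 67 mm at the foot end, 73 mm near the middle. So the grip needs to go about 7 mm lower.

Call:
arm_command --increments '[0,0,2,0,0,0,1,0,0,4,0,0,0,1,0,0,6,0,0,0,1,0,0,7,0,0,0,1,0,0,7,0,0,0,1,0,0,7,0,0,0,1]'

```text
t: 12.18
tcp_pos: [0.5514, -0.2917, 0.035]
eef_rot: [0.628, 0.778, 0.0, 0.0]
contact_force: [2.7, -0.9, 3.0]
grip_width: 0.019
```

```bash
cat > prof.py <<'E'
import sys,pickle,numpy as np,cv2
from h import *
np.set_printoptions(precision=4,suppress=True)
c=pickle.load(open(f"scene{sys.argv[1]}.pkl","rb")); p,_,_=pts(c,np.ones((480,640),bool))
C=np.array([.5395,-.237]);u=np.array([.211,-.977]);w=np.array([.977,.211])
s=(p[:,:2]-C)@u;a=(p[:,:2]-C)@w
for s0 in range(-85,110,10):
    k=(abs(s-s0/1000)<.004)&(abs(a)<.012)&(p[:,2]>.05)
    if k.sum()>3: print(s0,k.sum(),'zmax %.4f'%np.percentile(p[k,2],95))
E
python3 look.py 11; python3 prof.py 11
```

```text
tcp s,across,z 0.05593242878098583 8.49292708677768e-05 0.03497758638017502 F [ 2.3277 -1.4879  2.5334] t 12.2833 0.019340570367740485
-65 58 zmax 0.0689
-55 38 zmax 0.0699
-45 38 zmax 0.0706
-35 40 zmax 0.0710
-25 37 zmax 0.0708
-15 35 zmax 0.0701
-5 43 zmax 0.0703
5 70 zmax 0.3494
15 261 zmax 0.3410
25 573 zmax 0.3173
35 87 zmax 0.1401
45 176 zmax 0.1413
55 37 zmax 0.0850
65 24 zmax 0.0878
```

Level now (top 69–71 mm all along, right for an axis at 60 mm), and the contact force persists. A short dwell, then release and straight up.

Call:
arm_command --increments '[0,0,0,0,0,0,1,0,0,0,0,0,0,1,0,0,0,0,0,0,1,0,0,0,0,0,0,0.7,0,0,0,0,0,0,0.5,0,0,0,0,0,0,0.2,0,0,0,0,0,0,0,0,0,0,0,0,0,0,0,0,0,0,0,0,0,0,0,0,0,0,0,0]'

```text
t: 13.12
tcp_pos: [0.5508, -0.2918, 0.0348]
eef_rot: [0.628, 0.778, -0.0, -0.0]
contact_force: [-0.6, 0.2, -0.7]
grip_width: 0.0856
```

```bash
python3 look.py 12; python3 prof.py 12
```

```text
tcp s,across,z 0.05594666109175427 -0.00045510582814529596 0.03482161518418088 F [-0.6738  0.1782  0.0792] t 13.2167 0.08550700815215637
-65 58 zmax 0.0692
-55 37 zmax 0.0699
-45 38 zmax 0.0700
-35 42 zmax 0.0694
-25 38 zmax 0.0704
-15 40 zmax 0.0704
-5 41 zmax 0.0699
5 70 zmax 0.3491
15 262 zmax 0.3434
25 602 zmax 0.3165
35 59 zmax 0.1417
45 156 zmax 0.1418
55 35 zmax 0.0702
65 32 zmax 0.0702
75 30 zmax 0.0698
```

View pics/v12.png

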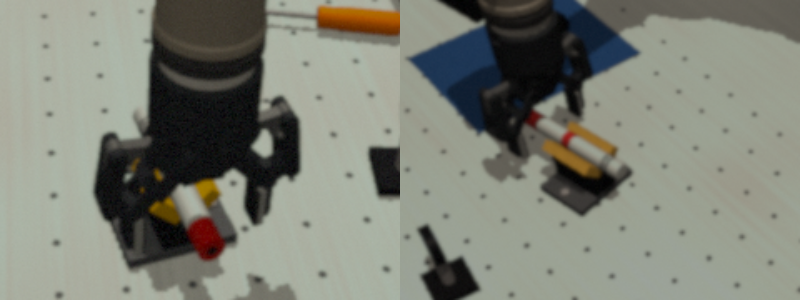

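The fingers are open on both sides and the laser lies level (tops all about 70 mm). Retreating straight up.

Call:
arm_command --increments '[0,0,-10,0,0,0,0,0,0,-30,0,0,0,0,0,0,-60,0,0,0,0,0,0,-90,0,0,0,0,0,0,-120,0,0,0,0,0,0,-150,0,0,0,0,0,0,-180,0,0,0,0,0,0,-200,0,0,0,0,0,0,-200,0,0,0,0,0,0,-200,0,0,0,0]'

```text
t: 14.05
tcp_pos: [0.5517, -0.292, 0.237]
eef_rot: [0.628, 0.778, 0.0, 0.002]
contact_force: [-1.7, 0.2, -0.4]
grip_width: 0.0856
```

```bash
python3 look.py 13; python3 prof.py 13; cp scene13.pkl x.pkl; python3 - <<'E'
import pickle,numpy as np,cv2
from h import *
np.set_printoptions(precision=4,suppress=True)
c=pickle.load(open("scene13.pkl","rb"))
C=np.array([.5395,-.237]);u=np.array([.211,-.977]);w=np.array([.977,.211])
for col in('red','green','blue'):
    nn,l,st,ce=cv2.connectedComponentsWithStats(mask(c,col).astype(np.uint8))
    for i in range(1,nn):
        if st[i,4]<12: continue
        p,_,_=pts(c,l==i);q=np.median(p,0); print(col,st[i],ce[i],q,'s,a',(q[:2]-C)@u,(q[:2]-C)@w)
E
```

```text
tcp s,across,z 0.05556629033020979 -0.0010961479604458524 0.23414356766960256 F [ 0.0241  0.1118 -0.6713] t 14.15 0.08535396482435073
-65 59 zmax 0.0694
-55 37 zmax 0.0711
-45 35 zmax 0.0708
-35 39 zmax 0.0706
-25 37 zmax 0.0701
-15 40 zmax 0.0703
-5 40 zmax 0.0709
5 36 zmax 0.0699
15 37 zmax 0.0710
25 35 zmax 0.0695
35 66 zmax 0.3384
45 204 zmax 0.3332
55 33 zmax 0.0704
65 36 zmax 0.0706
75 33 zmax 0.0706
85 20 zmax 0.0704
red [187  78   6   5  16] [189.75    80.1875] [ 0.4716 -0.506   0.0311] s,a 0.24845445403259234 -0.1230925659680113
red [195 126  10  10  63] [198.7302 129.9206] [ 0.5611 -0.3087  0.0679] s,a 0.07459887012078179 0.006002462670560675
red [217 139   7   9  32] [219.7188 142.8125] [ 0.5498 -0.2507  0.0683] s,a 0.015505790509784219 0.0071522978054657385
green [419 243  12  12 104] [424.3654 248.5673] [0.4884 0.2054 0.1601] s,a -0.4429938827943304 0.04338133406824099
blue [143  56  83  33 366] [190.7623  70.082 ] [ 0.4372 -0.5827 -0.0001] s,a 0.3161277942115806 -0.17284034073989654
blue [ 181   78   81   42 1403] [222.5923  97.5103] [ 0.4304 -0.4429  0.0001] s,a 0.1781397193520017 -0.15002075200308088
blue [176 120  25  14  88] [187.9773 125.8977] [ 0.5405 -0.409  -0.0001] s,a 0.16823576673330104 -0.0353183943945333
blue [442 275  15  18 144] [449.2778 281.875 ] [0.5029 0.2634 0.1601] s,a -0.4966387085727257 0.06987801412667446
```

View pics/v13.png

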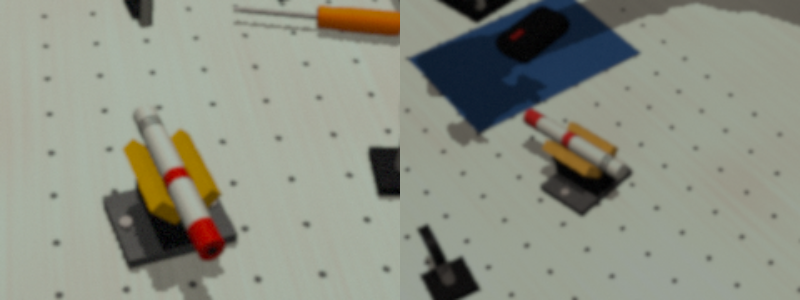

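The laser lies in the groove, with its centre ring about 13–15 mm along from the cradle's centre. Green and blue are unmoved. Settling, then handing in.

Call:
arm_command --increments '[0,0,0,0,0,0,0,0,0,0,0,0,0,0,0,0,0,0,0,0,0]'

```text
t: 14.4
tcp_pos: [0.5504, -0.2916, 0.2337]
eef_rot: [0.628, 0.778, -0.0, -0.001]
contact_force: [-0.5, -0.8, 0.8]
grip_width: 0.0847
```

```bash
python3 -c "
from rig import ctrl
print(ctrl.sign_off())"
```

```text
the job is handed in; nothing more can be done
None
```

The red laser is lying level in the cradle's groove, released, and the job was handed in at about 14.5 s. I pinched it at 25 N just over 30 mm under its top. I then pressed its lower part on the cradle's +y end edge, which swung it over. It went down in stages, still pinched, until level, and I opened the fingers and lifted them clear.

**Last checks:**
- **Level:** after the fingers left, the tube's top was at 69–71 mm along the whole groove, which fits an axis 60 mm over the table.
- **Position:** its centre ring is about 13–15 mm from the cradle's centre along the groove (limit 34 mm). The ring's visible side read 7 mm across the groove (limit 12 mm), because the camera sees only one side of the tube.
- **Green and blue:** both caps are within 1 mm of where they started.
- **Robot:** the fingers are open, about 20 cm above the table. The tool force is within its usual noise of about 1 N.

**What disagreed:** the pads held the tube about 6 mm farther behind the fingertips than I had assumed. At the planned height the tube was still 5° off level, so I went 7 mm lower before letting go. Steps 1 and 2 were judged only from the pictures and the wrist force, because no verdict is reported.

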